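# Tip the blank onto its back for drilling

## Task

Two beech blanks stand on end on the plywood drilling board. Without picking it up, tip the one with the red cross a quarter turn over its bottom edge, so that it lies flat on the board with the red-cross face up, ready for drilling. Leave the blank with the blue bars standing where it is.

Things in the scene. Friction and masses are not known exactly. Their poses are not given: they have to be found in the camera images.
- cross_block: Loose beech blank on end: 45 thick (its x), 60 wide (y), 95 mm tall (z), about 0.19 kg. Red cross on its -x face; a red band runs over that face's upper edge onto the top end. Origin: centre of the lower end; +z runs to the top end. The cross may face any way: the band tells. A push 70 mm up tips it without sliding; past 25 degrees it falls over by itself.
- bar_block: Beech blank of the same size, also standing on end, with three blue bars in place of the cross on its -x face and a blue band over the upper edge; same origin and axes. Either blank may be the left one.
- drilling_board: Plywood drilling board, 300 mm (its x) by 440 mm (its y), 18 mm thick, screwed down to the bench top; its upper face is at z = 0.018. Origin: centre of its underside, on the bench top.
Mind the look-alikes: they are no part of the job. Leave any purple look-alike of the cross_block alone.

How it is judged:
At the end, for the whole second after the job is handed in: The red-cross blank lies at rest on the drilling board with its red-cross face up, level within 10 degrees; the blue-bar blank still stands within 20 mm of where it stood (angle between cross_block's own x axis and vertical above 2.97 rad and height (world z) of cross_block between 0.036 and 0.046 m and contact force between cross_block and drilling_board above 0.3 N and linear speed of cross_block below 0.02 m/s and angle between bar_block's own z axis and vertical below 0.1 rad and distance of bar_block from where it was at the start of the episode below 0.02 m); the robot touches nothing.
It fails at once if the blue-bar blank is knocked over or pushed away (angle between bar_block's own z axis and vertical above 0.35 rad or distance of bar_block from where it was at the start of the episode above 0.03 m).
It fails at once if the red-cross blank is picked up (its lower end rises over 60 mm above the board) (height (world z) of cross_block above 0.078 m).
It also fails if it takes over 29 s, if anything falls off the work surface, if the arm or the gripper's body presses on something with over 40 N, if the wrist force passes 120 N, or if a joint passes its speed limit or range.

## Robot

A 7-joint arm with a two-finger parallel gripper is mounted at the origin on a cart in front of the work surface, level with it; the furniture and walls round the work are solid. World frame = base frame: x ahead of the robot, y to its left, z up, the work surface at z = 0. Lengths are in m, angles in rad, forces in N, time in s.
With the tool pointing down it reaches from about 0.425 to 0.925 m from the base axis. Payload 6.8 kg.
Tool frame: the origin (TCP) lies midway between the tips of the shut fingers; the grasp point (between the pads) lies 19 mm behind it; z points along the fingers, y is the line along which they close (so a half turn about z gives the same grasp; the last joint's range is limited). The gripper opens to 85 mm and grips with 20 to 120 N. Pads are 22 mm wide; open, the fingers measure 114 mm over their backs; the gripper's body (76 mm by 85 mm) begins 54 mm behind the grasp point. The pads swing forward as they close: fully open they stand 13 mm farther back than shut.
Start: joints at [1.072, 0.477, 0.022, 1.555, -0.011, 1.109, -0.083], TCP at [0.257, -0.624, 0.231] pointing down, gripper open.
Joint ranges: [-2.96, 2.96], [-0.34, 2.1], [-1.41, 1.46], [0.24, 2.44], [-1.37, 4.51], [0.17, 1.92], [-2.96, 2.96]. Speed limits (rad/s): [2.39, 2.39, 3.14, 3.14, 3.14, 3.14, 3.14].

## Interface

Orientations are given as a rotation vector (axis times angle).
In Python, from bench import r gives the robot as it stands.
- The arm moves only by the tool servo_tool, never from a script. Its arguments are lists of equal length, an entry for each row: "turn": the turn, a rotation vector about the world's x, y, z in units of 5 degrees (1.0 is 5 degrees), a list of three; "slide": the shift along the world's x, y, z in units of 30 mm (1.0 is 30 mm), a list of three; "hand": the opening, from 0 (shut) to 1 (fully open). In form: {"turn": [[rx, ry, rz], ...], "slide": [[dx, dy, dz], ...], "hand": [hand, ...]}. A call has 1 to 8 rows; each row is the pose to reach, as a shift and turn from the pose commanded when the call began; what a row does not reach only later rows make up. A row lasts 1/8 s, in which the tool goes at most 62.5 mm and 10.7 degrees, less where a joint would pass 70% of its speed; a pose out of reach is approached as far as the arm can. A call with a gripper value outside its range is refused whole. The fingers move at their own pace and stop on an object; "squeeze" is the grip in N (left out, the last holds). Time passes only in rows, so rows that repeat a pose let the fingers close. It gives the time, the measured TCP pose, the force, the opening and the grip force at its end, in the units of the state.
- r.get_obs(): the state, without advancing time (a new reading comes with each control period).
- r.grab_frame(name): name is "scene" or "top"; returns (picture, depth): 420x560x3 uint8, red, green, blue; 420x560 float32, m along the optical axis (not along the pixel's ray), 0 where there is no reading.
- r.get_calibration(name): a dict with "fovy" (degrees; the focal length in pixels is half the picture's height over the tangent of half this angle, whatever the lens; pixels are square), "cx", "cy" (the principal point, pixels), "R" (3x3) and "t" (3): a world point X has camera coordinates R X + t. Camera axes: x right, y down, z forward; pixel columns grow to the right and rows downward; lengths in m; the calibration is good to about 2 mm. A picture is of the moment at which its call begins. get_calibration takes no time and is no camera call.
- r.hand_in(): hands the job in; it is judged then, once.
The state is a dict: "clock": time; "joints": joint angles; "qvel": joint speeds; "tau": joint torques, N m; "tcp_pos": TCP position; "orientation": TCP orientation; "contact_force": force on the tool from outside, world axes, zero at the start; "moment": the same for the moment, N m; "grip_width": finger opening in m; "gripper_force": force on a finger pad.
Only numpy, scipy, OpenCV 4.12 (cv2) and the standard library are available. Lean on these libraries where they do the work, as an engineer would, in place of code of your own. Each camera call takes 0.05 s, during which the arm holds its last target. There are 200 camera calls.

## Working session

There is one attempt and no reset: what is moved stays moved. The work goes in short steps, Python scripts to look and compute and a tool call to move; the robot and the scene stay as the last step left them, time stands still between calls to the robot, and variables do not carry over. Pictures are saved under pics/ and viewed, at most 10 in all, crops included, and the job is handed in when it is done.

Besides the shell and the picture viewer there is one more tool, called after "Request:" in YAML: its name, and indented under it one key for each argument. servo_tool: Moves the arm, as the interface text tells. Its arguments: {"type":"object","properties":{"turn":{"type":"array"},"slide":{"type":"array"},"hand":{"type":"array"},"squeeze":{"type":"number"}},"required":["turn","slide","hand"]}

```bash
mkdir -p pics
python3 - <<'E'
from bench import r
import cv2,numpy as np
for n in("scene","top"):
    p,d=r.grab_frame(n); np.savez(f"pics/{n}0.npz",p=p,d=d); cv2.imwrite(f"pics/{n}0.png",p[:,:,::-1])
    c=r.get_calibration(n); print(n,c)
o=r.get_obs(); print(o)
E
```

```text
scene {'fovy': 42.028663600674875, 'cx': 279.3197080786329, 'cy': 205.09776048088676, 'R': array([[-0.9113997 , -0.41150023, -0.0042592 ],
       [-0.24834681,  0.55823774, -0.79164038],
       [ 0.32813784, -0.72044305, -0.61097248]]), 't': array([0.45924193, 0.27655079, 1.03823406])}
top {'fovy': 43.487439908359256, 'cx': 279.2557129450757, 'cy': 211.51951366017295, 'R': array([[-0.02537458, -0.99964625,  0.00796897],
       [-0.98823306,  0.02388049, -0.1510799 ],
       [ 0.15083616, -0.01170879, -0.98848943]]), 't': array([-0.1507316 ,  0.5798787 ,  1.36899146])}
{'clock': 0.1, 'joints': array([ 1.07189874,  0.47771381,  0.02237978,  1.55632242, -0.01150676,
        1.10933557, -0.08309736]), 'qvel': array([-0.00058989, -0.00184684,  0.00101222, -0.00143451,  0.00108343,
        0.00108301,  0.00107843]), 'tau': array([ 5.01756746e-03, -5.97754455e+01,  1.61438048e+00, -2.81954437e+01,
        1.29136280e-02,  5.09065198e-03, -3.28168323e-05]), 'tcp_pos': array([ 0.25689401, -0.62363121,  0.23043884]), 'orientation': array([-3.08025467e+00, -6.09636065e-01,  7.02912228e-04]), 'contact_force': array([-0.1120093 , -0.38968108, -1.14912916]), 'moment': array([-0.04998635, -0.05544605,  0.02204739]), 'gripper_force': 0.0, 'grip_width': 0.08572213877054573}
```

View pics/scene0.png

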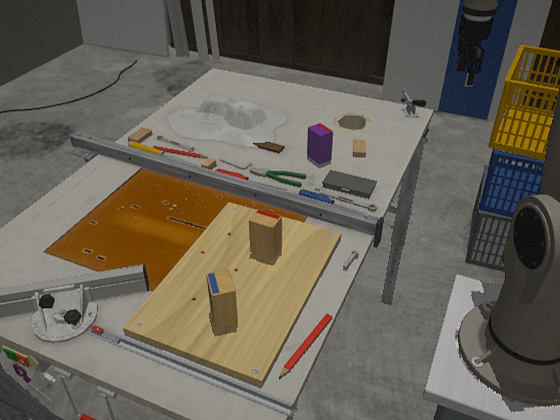

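View pics/top0.png

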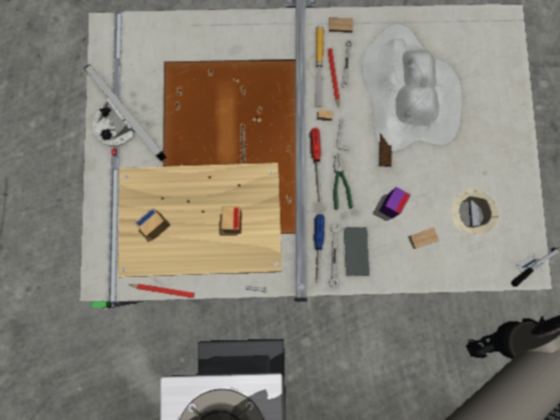

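The top view shows the red-cross blank at about (231,220), with its band on the right (-y) side, so it must tip towards +y. The bar blank is at about (152,223). A fence runs at column 300, between the arm and the board, and the purple look-alike is at (395,202). Next I'll measure these.

```bash
cat > h.py <<'E'
import numpy as np,cv2
from bench import r
def cloud(n,d):
    c=r.get_calibration(n); f=210/np.tan(np.radians(c["fovy"]/2))
    v,u=np.mgrid[:420,:560]
    P=np.stack([(u-c["cx"])/f*d,(v-c["cy"])/f*d,d],-1)
    return (P-c["t"])@c["R"]
E
python3 - <<'E'
from h import *
z=np.load("pics/top0.npz");p,d=z["p"],z["d"];W=cloud("top",d)
hsv=cv2.cvtColor(p,cv2.COLOR_RGB2HSV)
def show(name,m):
    Q=W[m]; print(name,m.sum(),Q.mean(0).round(4)); b=cv2.minAreaRect((Q[:,:2]*1000).astype(np.float32)); print("  rect",b,cv2.boxPoints(b).round(0).tolist())
H=W[...,2]
for n,(u0,u1,v0,v1) in dict(cross=(212,250,195,245),bar=(128,175,200,245)).items():
    m=np.zeros(H.shape,bool); m[v0:v1,u0:u1]=True; m&=(d>0)
    t=m&(H>.105)&(H<.125); show(n+" top",t)
    h=hsv[...,0].astype(int);s=hsv[...,1]
    col=((h<6)|(h>172))if n=="cross" else((h>100)&(h<130))
    show(n+" band",t&col&(s>120))
for v in(100,200,280): print([W[v,u].round(3).tolist() for u in(296,299,302)])
m=np.zeros(H.shape,bool);m[60:290,284:312]=True
Q=W[m&(H>.02)];print("fence",np.percentile(Q,[2,50,98],axis=0).round(3))
m=np.zeros(H.shape,bool);m[170:270,125:275]=True; print("board z",np.median(H[m]))
# max height of things between start and board
for y in np.arange(-.65,.3,.05):
    q=W[(abs(W[...,1]-y)<.025)&(W[...,0]>.3)&(W[...,0]<.85)&(d>0)]; print(round(y,2),q[:,2].max().round(3),end="; ")
E
```

```text
cross top 424 [ 0.5533 -0.0395  0.1116]
  rect ((553.7631225585938, -39.491790771484375), (44.00873947143555, 60.6610221862793), 89.37220001220703) [[523.0, -61.0], [584.0, -62.0], [584.0, -18.0], [524.0, -17.0]]
cross band 85 [ 0.5517 -0.0529  0.112 ]
  rect ((553.2418212890625, -53.64424514770508), (11.014405250549316, 49.52210998535156), 88.86397552490234) [[528.0, -59.0], [578.0, -60.0], [578.0, -49.0], [529.0, -48.0]]
bar top 417 [0.5479 0.1668 0.1115]
  rect ((548.5980224609375, 167.41363525390625), (46.623573303222656, 60.348045349121094), 41.48360824584961) [[511.0, 175.0], [551.0, 129.0], [586.0, 160.0], [546.0, 205.0]]
bar band 54 [0.5587 0.1767 0.112 ]
  rect ((558.4615478515625, 176.77926635742188), (8.432884216308594, 47.304405212402344), 40.477413177490234) [[540.0, 192.0], [571.0, 156.0], [577.0, 162.0], [546.0, 198.0]]
[[0.891, -0.22, 0.037], [0.89, -0.228, 0.038], [0.891, -0.237, 0.034]]
[[0.607, -0.211, 0.038], [0.607, -0.219, 0.042], [0.607, -0.227, 0.038]]
[[0.393, -0.205, 0.033], [0.393, -0.213, 0.035], [0.392, -0.22, 0.043]]
fence [[ 0.374 -0.245  0.034]
 [ 0.669 -0.226  0.04 ]
 [ 0.994 -0.206  0.047]]
board z 0.017076065980247006
-0.65 0.538; -0.6 0.583; -0.55 0.071; -0.5 0.102; -0.45 0.103; -0.4 0.028; -0.35 0.027; -0.3 0.032; -0.25 0.049; -0.2 0.051; -0.15 0.026; -0.1 0.026; -0.05 0.122; 0.0 0.118; 0.05 0.027; 0.1 0.028; 0.15 0.119; 0.2 0.117; 0.25 0.072;
```

Request:
servo_tool:
  turn:
    - [0,0,-0.5]
    - [0,0,-1]
    - [0,0,-1.5]
    - [0,0,-2]
    - [0,0,-2.5]
    - [0,0,-3]
    - [0,0,-3.8]
    - [0,0,-4.5]
  slide:
    - [0.9,1.6,0]
    - [1.8,3.2,0]
    - [2.7,4.8,0]
    - [3.6,6.4,0]
    - [4.6,8,0]
    - [5.6,9.6,0]
    - [6.6,11.2,0]
    - [7.5,12.8,0]
  hand: [0,0,0,0,0,0,0,0]

```text
clock: 1.1
tcp_pos: [0.4828, -0.2383, 0.2311]
orientation: [-3.142, 0.006, 0.0]
contact_force: [0.3, 0.4, 0.1]
grip_width: -0.0001
gripper_force: 0.0
```

Request:
servo_tool:
  turn:
    - [0,0,0]
    - [0,0,0]
    - [0,0,0]
    - [0,0,0]
    - [0,0,0]
    - [0,0,0]
    - [0,0,0]
    - [0,0,0]
  slide:
    - [0.8,1.4,0]
    - [1.6,2.8,0]
    - [2.4,4.2,-0.5]
    - [2.4,4.2,-1.7]
    - [2.4,4.2,-2.9]
    - [2.4,4.2,-4.0]
    - [2.4,4.2,-4.7]
    - [2.4,4.2,-4.7]
  hand: [0,0,0,0,0,0,0,0]

```text
clock: 2.1
tcp_pos: [0.5525, -0.1139, 0.0885]
orientation: [-3.141, 0.003, 0.007]
contact_force: [0.0, 0.4, -0.1]
grip_width: -0.0002
gripper_force: 0.0
```

Run:
```python
from h import *
p,d=r.grab_frame("scene"); cv2.imwrite("pics/s1.png",cv2.resize(p[170:400,150:430,::-1],None,fx=2.5,fy=2.5)); print(r.get_obs()["tcp_pos"])
```

```text
[ 0.55359125 -0.1140572   0.08984189]
```

View pics/s1.png

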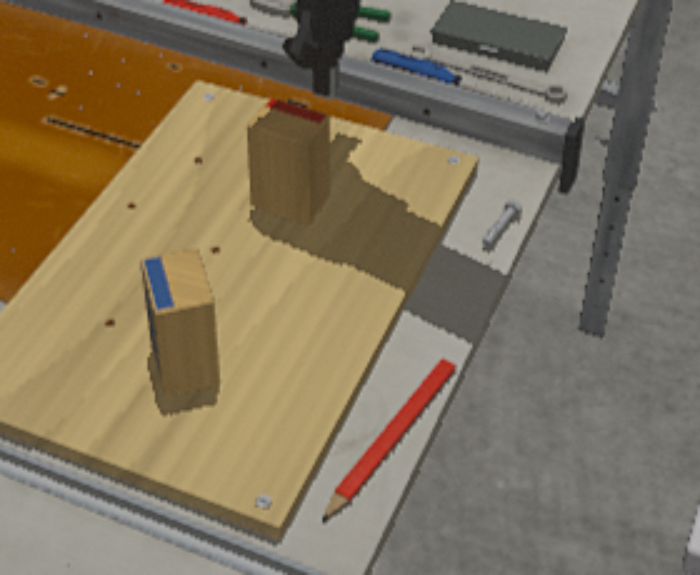

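The shut fingers are behind the cross face at about (320,80) in the crop, and the blank is still standing. I'll push towards +y.

Request:
servo_tool:
  turn:
    - [0,0,0]
    - [0,0,0]
    - [0,0,0]
    - [0,0,0]
    - [0,0,0]
    - [0,0,0]
    - [0,0,0]
    - [0,0,0]
  slide:
    - [0,0.4,0]
    - [0,0.8,0]
    - [0,1.1,0]
    - [0,1.3,0]
    - [0,1.5,0]
    - [0,1.7,0]
    - [0,1.9,0]
    - [0,2.1,0]
  hand: [0,0,0,0,0,0,0,0]

```text
clock: 3.15
tcp_pos: [0.5541, -0.0507, 0.0902]
orientation: [-3.142, 0.003, 0.0]
contact_force: [-0.3, -0.2, 0.4]
grip_width: 0.0004
gripper_force: 0.1
```

Run:
```python
from h import *
p,d=r.grab_frame("scene"); cv2.imwrite("pics/s2.png",cv2.resize(p[170:400,150:430,::-1],None,fx=2.5,fy=2.5)); print(r.get_obs()["tcp_pos"])
```

```text
[ 0.55414289 -0.04957757  0.09026312]
```

View pics/s2.png

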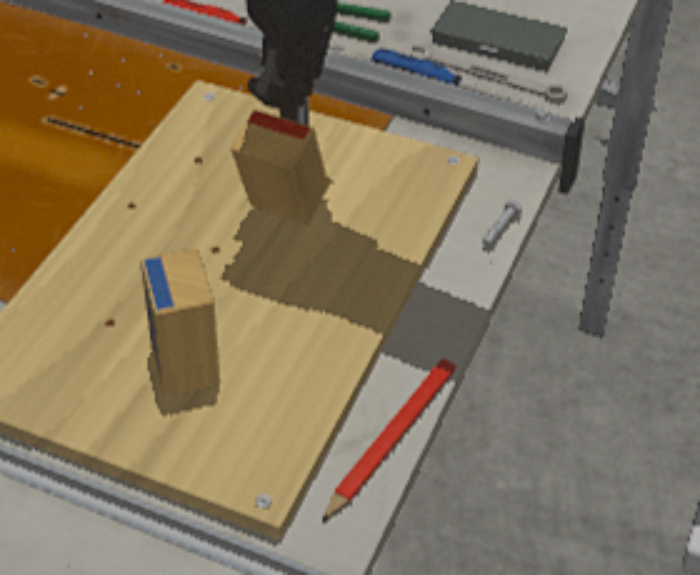

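The blank is leaning the right way, with its top at about (280,140), and its lower front edge is holding on the board. I'll push on.

Request:
servo_tool:
  turn:
    - [0,0,0]
    - [0,0,0]
    - [0,0,0]
    - [0,0,0]
    - [0,0,0]
    - [0,0,0]
    - [0,0,0]
    - [0,0,0]
  slide:
    - [0,0.2,0]
    - [0,0.4,0]
    - [0,0.6,0]
    - [0,0.7,0]
    - [0,0.7,0]
    - [0,0.7,0]
    - [0,0.7,0]
    - [0,0.7,0]
  hand: [0,0,0,0,0,0,0,0]

```text
clock: 4.2
tcp_pos: [0.5541, -0.0303, 0.0903]
orientation: [3.141, -0.003, -0.0]
contact_force: [-0.2, -0.3, 0.6]
grip_width: 0.0004
gripper_force: 0.0
```

Run:
```python
from h import *
p,d=r.grab_frame("scene"); cv2.imwrite("pics/s3.png",cv2.resize(p[170:400,150:430,::-1],None,fx=2.5,fy=2.5)); print(r.get_obs()["tcp_pos"])
```

```text
[ 0.55411386 -0.03027478  0.09029291]
```

View pics/s3.png

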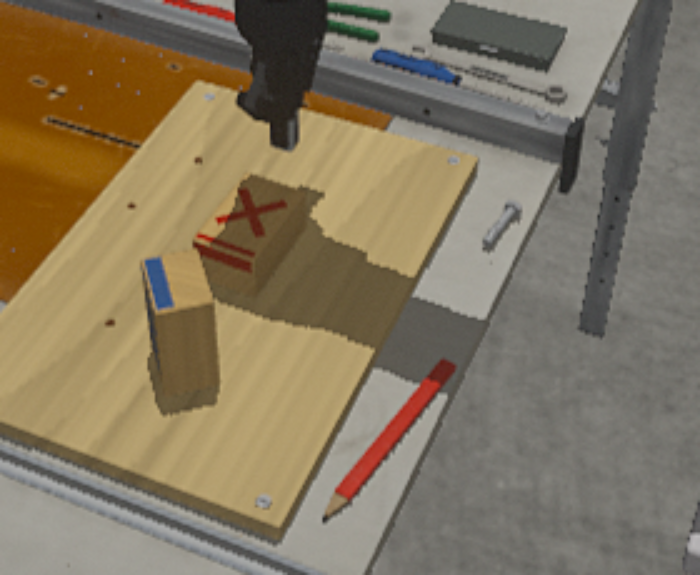

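The blank lies with the red cross up at about (250,215), and the bar blank is still standing. I'll retract and check.

Request:
servo_tool:
  turn:
    - [0,0,0]
    - [0,0,0]
    - [0,0,0]
    - [0,0,0]
    - [0,0,0]
    - [0,0,0]
    - [0,0,0]
    - [0,0,0]
  slide:
    - [0,-0.8,0.5]
    - [0,-1.6,1.5]
    - [0,-2.4,3]
    - [0,-3.2,4]
    - [0,-4,4]
    - [0,-4,4]
    - [0,-4,4]
    - [0,-4,4]
  hand: [0,0,0,0,0,0,0,0]

```text
clock: 5.25
tcp_pos: [0.554, -0.1487, 0.2098]
orientation: [-3.141, -0.0, 0.001]
contact_force: [-0.5, 0.4, -0.2]
grip_width: -0.0001
gripper_force: 0.0
```

Run:
```python
from h import *
p,d=r.grab_frame("top");W=cloud("top",d);H=W[...,2]
for n,a,b,lo,hi in(("cross",-.06,.11,.05,.08),("bar",.1,.25,.1,.125)):
    Q=W[(H>lo)&(H<hi)&(W[...,1]>a)&(W[...,1]<b)&(W[...,0]>.48)&(W[...,0]<.63)]
    print(n,len(Q),np.median(Q[:,2]),cv2.minAreaRect((Q[:,:2]*1000).astype(np.float32)))
    A=np.c_[Q[:,:2],np.ones(len(Q))];print(np.linalg.lstsq(A,Q[:,2],rcond=None)[0])
print(r.get_obs()["tcp_pos"],r.get_obs()["contact_force"])
```

```text
cross 828 0.06167381869560621 ((555.9970092773438, 33.0136833190918), (95.06514739990234, 59.800174713134766), 87.97799682617188)
[ 0.00444516 -0.00236309  0.05922598]
bar 434 0.11163048034298248 ((548.2498168945312, 166.7557373046875), (46.370792388916016, 59.60923385620117), 40.286033630371094)
[0.01684869 0.02492636 0.09821022]
[ 0.55409985 -0.14880675  0.20992608] [-0.61826811 -0.64188498 -0.19280873]
```

The cross blank's upper face measures level at z ≈ 0.062 and 95 x 60 mm. The bar blank hasn't moved, and the arm is clear.

```bash
python3 -c "
from bench import r
print(r.hand_in())"
```

```text
the job is handed in; nothing more can be done
None
```

The red-cross blank lies flat on the drilling board with its cross face up, the blue-bar blank still stands where it was, and the job is handed in (the hand-in gave no verdict).

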